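# Fit the control card and snap the cover onto its box

### The job

Close up the grey control box: lift the green circuit card out of the rack by its white pull tab and slide it down between the card guides in the box until it is fully home, then set the white cover on the box and press it down until both orange clips snap over its edge. Do not let go then: finish with the gripper still on the cover, pressing it firmly down so that the foam seal under it stays well squeezed. Leave the blue card in the rack and the things round about alone.

Things in the scene. Friction and masses are not known exactly. Their poses are not given: they have to be found in the camera images.
- control_box: Grey open-topped plastic box, 76 (x) x 130 (y) mm, walls 4 mm, on a fixed 12 mm plywood board (112 x 176 mm). Origin: centre of the board's underside, z up, x across the box, y along it. Heights over the origin: inner floor 16 mm, rim 66, free foam seal 71, underside of the clips' hooks 73, clip tops 88. The orange clips, 26 mm wide, stand at y = +-64 to 70 mm
- slot_mouth (a point): midway between the two upright black card guides inside the box, at the top of their flared mouths (57 mm over the board's underside); axes as the box's. Each guide is a slot 6.5 mm wide, centred on x = 0, at an end of the box: its back at y = +-58.5 mm, its ribs 8.5 mm deep; it runs down to the inner floor, 41 mm below; the flare is 8 mm tall
- card_green_mid (a point): Green circuit card, blue relays, white pull tab, about 80 g, standing in the rack. Point: its centre, 37 mm over its lower edge; y along it, x across its thickness, z up. Board 5 x 112 x 40 mm, parts on it stick out 16 mm. Tab 10 mm thick (x), 34 wide (y), free from 3 to 37 mm above the point. Fits either way round. Home on the box's floor, the point is 53 mm over the box's origin (within 3 mm)
- card_blue_mid (a point): a like card, blue with black relays and a yellow tab, in another slot of the same rack, 90 mm away; stays where it is. Point and axes as for the green card
- card_rack: black plastic rack fixed to the bench, 132 (x) x 122 (y) mm, 30 mm tall, floor 8 mm; origin at the centre of its underside; three slots 6.5 mm wide along y at x = -45, 0 and +45 mm hold cards by their ends, 22 mm deep. The cards stand in the outer two, in either order
- cover_mid (a point): White cover, about 100 g, lying right way up. Point: its centre, 19 mm over its underside; y along it, x across. Tapered lip (6 mm) enters the box with 2 mm play a side; flange 76 (x) x 133 (y) mm, 9 to 13 mm below the point; hood 44 (x) x 64 (y) mm from there to 19 mm above it, to be gripped across x; hollow, clears the tab of a card that is home. Fits either way round
- rim_center (a point): centre of the box's opening at rim height, 66 mm over the board's underside; axes as the box's. With the cover above it, cover_mid stands about 25 mm over this point when the flange's bevelled ends meet the clips' sloping lead-ins, 16 mm when the clips snap over the flange, 13 mm when it is pressed right down on the rim
- clip_left (a joint): orange snap clip at the +y end of the box: 0 upright, grows (rad) as it is bent outward, to about 0.1 as the cover's edge passes; springs back to 0 when it has snapped over the edge. The push needed to pass both clips is about 10 to 16 N, and drops suddenly as they snap
- clip_right (a joint): the like clip at the -y end
- seal (a joint): squeeze of the black foam seal on the rim: 0 free, 0.005 m with the cover down on the rim; a spring of 2.2 N per mm. With the cover clipped on and nobody pressing it stands at about 0.002; at the end it must stay over 0.0033, a push of some 6 N; right down on the rim takes some 10 N
- tape_measure: yellow tape measure, 33 x 81 x 64 mm, standing behind the box; a bystander, leave it alone
- film_pot: small black pot with a grey lid, 34 mm across, 53 mm tall, behind the cover; a bystander, leave it alone
- sanding_block: brown sanding block, 62 x 113 x 35 mm, behind the rack; a bystander, leave it alone

How it is judged:
By the outcome, as a careful person would: the job done as asked, in the order asked, and still so for the second after the job is handed in, while the arm keeps its last pose, push and grip.
It also fails if it takes over 69 s, if anything falls off the work surface, if the arm or the gripper's body presses on something with over 40 N, if the wrist force passes 120 N, or if a joint passes its speed limit or range.

### The arm

A 6-joint arm with a two-finger parallel gripper is mounted at the origin on a cart in front of the work surface, level with it; the furniture and walls round the work are solid. World frame = base frame: x ahead of the robot, y to its left, z up, the work surface at z = 0. Lengths are in m, angles in rad, forces in N, time in s.
With the tool pointing down it reaches from about 0.3 to 0.75 m from the base axis. Payload 8.5 kg.
Tool frame: the origin (TCP) lies on the centre line of the jaws, within the pads' length; the fingertips stand 25 mm ahead of it and the grasp point (between the pads) lies 6 mm ahead of it; z points along the fingers, y is the line along which they close (so a half turn about z gives the same grasp; the last joint's range is limited). The gripper opens to 88 mm and grips with 3 to 60 N. Pads are 18 mm wide; open, the fingers measure 123 mm over their backs; the gripper's body (75 mm by 187 mm) begins 45 mm behind the grasp point.
Start: joints at [-1.369, 0.381, 1.297, -0, 1.464, -0.215], TCP at [0.223, -0.503, 0.243] pointing down, gripper open.
Joint ranges: [-3.11, 3.11], [-0.89, 2.33], [0.22, 2.48], [-1.42, 4.56], [0.17, 2.85], [-2.88, 2.88]. Speed limits (rad/s): [2.39, 2.39, 3.14, 3.14, 3.14, 3.14].

### API

Orientations are given as a rotation vector (axis times angle).
In Python, from plant import arm gives the robot as it stands.
- The arm moves only by the shell command python3 -m pendant 'ROWS' [FORCE]. ROWS is JSON, a list of rows, each an object of numbers: "grip": the closure, from -1 (fully open) to 1 (shut); "tx", "ty", "tz": the shift along the tool's x, y, z in units of 0.5 m (1.0 is 0.5 m); "rx", "ry", "rz": the turn, a rotation vector about the tool's x, y, z in units of pi rad (1.0 is pi rad). In form: [{"grip": .., "tx": .., "ty": .., "tz": .., "rx": .., "ry": .., "rz": ..}, ...]. A call has 1 to 12 rows; each row is the pose to reach, as a shift and turn from the pose commanded when the call began, along the tool's axes at that moment, turning the shorter way round; what a row does not reach only later rows make up. A row lasts 1/12 s, in which the tool goes at most 41.7 mm and 7.16 degrees, less where a joint would pass 70% of its speed; a pose out of reach is approached as far as the arm can. A call with a number of a shift or a turn outside -1 to 1 is refused whole. A call with a gripper value outside its range is refused whole. The fingers move at their own pace and stop on an object; FORCE is the grip in N (left out, the last holds). Time passes only in rows, so rows that repeat a pose let the fingers close. It gives the time, the measured TCP pose, the force, the opening and the grip force at its end, in the units of the state.
- arm.sense(): the state, without advancing time (a new reading comes with each control period).
- arm.grab_frame(name): name is "side" or "top" or "wrist"; returns (picture, depth): 400x640x3 uint8, red, green, blue; 400x640 float32, m along the optical axis (not along the pixel's ray), 0 where there is no reading.
- arm.camera_info(name): a dict with "fx", "fy", "cx", "cy" (pixels), "dist" ([k1, k2, p1, p2, k3] as OpenCV has them; the pictures are not rectified), "pose" (4x4, takes a point from camera to world coordinates). Camera axes: x right, y up, looking along -z (the intrinsics and any distortion apply to the point x, -y, -z); pixel columns grow to the right and rows downward; lengths in m; the calibration is good to about 2 mm. A picture is of the moment at which its call begins: read the wrist's pose just before it. camera_info takes no time and is no camera call; for the wrist camera it gives the pose at the moment of the call.
- arm.close_job(): hands the job in; it is judged then, once.
The state is a dict: "time_s": time; "q": joint angles; "dq": joint speeds; "joint_efforts": joint torques, N m; "eef_pos": TCP position; "tool_rot": TCP orientation; "ft_force": force on the tool from outside, world axes, zero at the start; "moment": the same for the moment, N m; "opening": opening from 0.0 (shut) to 1.0 (fully open); "finger_force": force on a finger pad.
Only numpy, scipy, OpenCV 4.12 (cv2) and the standard library are available. Lean on these libraries where they do the work, as an engineer would, in place of code of your own. Each camera call takes 0.05 s, during which the arm holds its last target. There are 200 camera calls.

## Working session

There is one attempt and no reset: what is moved stays moved. The work goes in short steps, Python scripts to look and compute and a shell command to move; the robot and the scene stay as the last step left them, time stands still between calls to the robot, and variables do not carry over. Pictures are saved under pics/ and viewed, at most 12 in all, crops included, and the job is handed in when it is done.

```bash
mkdir -p pics; ls
cat > look.py <<'E'
from plant import arm
import cv2,numpy as np
def snap(n,f):
    p,d=arm.grab_frame(n); cv2.imwrite(f'pics/{f}.png',p[:,:,::-1]); np.savez(f'pics/{f}.npz',p=p,d=d,pose=arm.camera_info(n)['pose']); return p,d
def cloud(n,d,pose=None):
    c=arm.camera_info(n); K=np.array([[c['fx'],0,c['cx']],[0,c['fy'],c['cy']],[0,0,1]])
    h,w=d.shape; u,v=np.meshgrid(np.arange(w),np.arange(h))
    q=cv2.undistortPoints(np.stack([u,v],-1).reshape(-1,1,2).astype(np.float64),K,np.array(c['dist'],float)).reshape(h,w,2)
    P=np.stack([q[...,0]*d,-q[...,1]*d,-d],-1)
    T=np.array(c['pose'] if pose is None else pose); W=P@T[:3,:3].T+T[:3,3]; W[d<=0]=np.nan; return W
E
python3 - <<'E'
from look import *
print(arm.sense())
for n in('top','side'):
    p,d=snap(n,n+'0'); c=arm.camera_info(n); print(n,np.round(c['pose'],3).tolist(),c['fx'],c['dist'],(d>0).mean())
E
```

```text
pics
{'time_s': 0.0, 'q': array([-1.36930970e+00,  3.81181442e-01,  1.29824764e+00,  4.05392692e-05,
        1.46362755e+00, -2.15299020e-01]), 'dq': array([ 0.00035296, -0.00137631,  0.00143533,  0.00151661,  0.00094815,
       -0.00182262]), 'joint_efforts': array([ 1.93477640e-04, -4.37932098e+01, -2.24553788e+01,  7.13438820e-02,
        3.52230726e-02, -1.15502053e-04]), 'eef_pos': array([ 0.22260353, -0.50263498,  0.24235002]), 'tool_rot': array([-3.07219272e+00, -6.49647557e-01, -7.91516817e-05]), 'ft_force': array([-0.11743446,  0.14506005,  1.08617194]), 'moment': array([-0.04602927,  0.01785442,  0.03865025]), 'finger_force': 0.0, 'opening': 0.9998890643028131}
top [[-0.035, 0.974, -0.224, 0.359], [-0.999, -0.035, 0.006, 0.036], [-0.002, 0.224, 0.975, 1.018], [0.0, 0.0, 0.0, 1.0]] 410.07337387056276 [0.01535531 0.         0.         0.         0.        ] 0.995953125
side [[0.993, 0.046, -0.108, 0.473], [-0.117, 0.364, -0.924, -0.838], [-0.003, 0.93, 0.367, 0.425], [0.0, 0.0, 0.0, 1.0]] 400.4966636928805 [-0.08112983  0.          0.          0.          0.        ] 0.99584765625
```

View pics/top0.png

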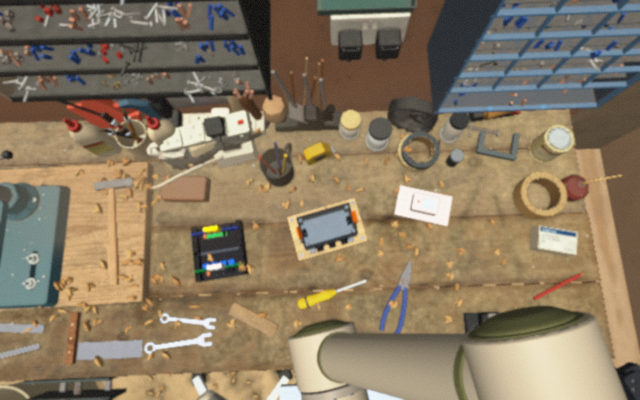

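View pics/side0.png

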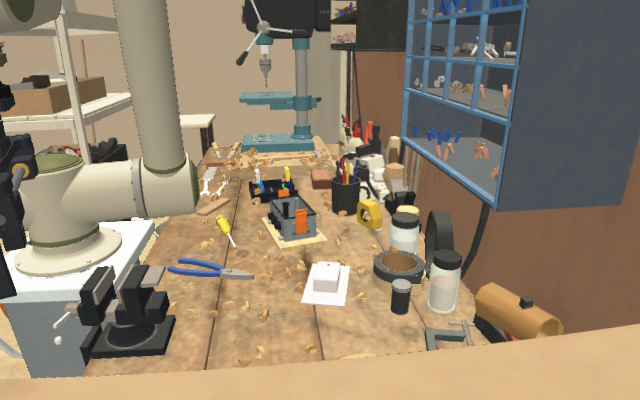

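Top view: rack at about (218,250), box at (327,228), cover at (423,205). Side view: box at (292,220), with the rack behind it at (272,187). Next I'll measure with depth and colour and zoom in.

Run:
```python
from look import *
z=np.load('pics/top0.npz'); p,d=z['p'],z['d']; W=cloud('top',d)
np.save('pics/topW.npy',W)
a=cv2.resize(p[180:290,180:460],(784,308),interpolation=cv2.INTER_CUBIC)
zz=W[180:290,180:460,2]; b=np.clip(np.nan_to_num(zz)/0.1*255,0,255).astype(np.uint8)
b=cv2.applyColorMap(cv2.resize(b,(784,292),interpolation=cv2.INTER_NEAREST),cv2.COLORMAP_JET)
cv2.imwrite('pics/crop0.png',np.vstack([a[:,:,::-1],b]))
hsv=cv2.cvtColor(p,cv2.COLOR_RGB2HSV)
def rep(name,m,box):
    u0,v0,u1,v1=box; M=np.zeros(m.shape,bool); M[v0:v1,u0:u1]=m[v0:v1,u0:u1]; M&=~np.isnan(W[...,2])
    q=W[M]; 
    if len(q)<4: print(name,len(q)); return
    r=cv2.minAreaRect((q[:,:2]*1000).astype(np.float32)); v,u=np.nonzero(M)
    print(name,len(q),'uv',u.mean().round(1),v.mean().round(1),'med',np.round(np.median(q,0),4),'zmax',q[:,2].max().round(3),'rect',np.round(r[0],1),np.round(r[1],1),round(r[2],1))
H,S,V=[hsv[...,i].astype(int) for i in range(3)]; Z=np.nan_to_num(W[...,2])
R=(180,215,260,290);B=(280,190,375,265);C=(385,180,460,230)
rep('yellow',(H>20)&(H<33)&(S>140)&(Z>.04),R)
rep('white',(S<60)&(V>150)&(Z>.04),R)
rep('green',(H>40)&(H<85)&(S>90),R)
rep('blue',(H>100)&(H<130)&(S>120),R)
rep('rack z>.015',(Z>.02)&(Z<.04),R)
rep('orange',(H<15)&(S>180)&(Z>.05),B)
rep('clipL',(H<15)&(S>180)&(Z>.05),(280,190,327,265)); rep('clipR',(H<15)&(S>180)&(Z>.05),(327,190,375,265))
rep('rim',(Z>.055)&(Z<.08),B); rep('board',(Z>.006)&(Z<.02),B)
rep('flange',(Z>.004)&(Z<.02)&(V>150)&(S<70),C); rep('hood',(Z>.03),C); rep('cover',(V>150)&(S<70),C)
```

```text
yellow 109 uv 211.5 228.7 med [0.5091 0.3042 0.0776] zmax 0.085 rect [514.5 312.9] [18.8 46.9] 7.4
white 89 uv 213.8 266.4 med [0.4231 0.2965 0.0795] zmax 0.084 rect [423.5 300.9] [11.1 44.2] 5.0
green 194 uv 215.1 250.7 med [0.4974 0.3118 0.0248] zmax 0.049 rect [462.2 310.8] [ 92.1 120.6] 6.7
blue 207 uv 219.4 250.1 med [0.4399 0.281  0.0378] zmax 0.07 rect [469.1 301.5] [ 89.  110.8] 7.0
rack z>.015 1022 uv 218.3 250.3 med [0.4607 0.2981 0.0282] zmax 0.04 rect [466.8 298.1] [133.3 127.9] 8.0
orange 76 uv 328.6 224.0 med [ 0.5158 -0.0226  0.0787] zmax 0.087 rect [509.5  37.6] [ 22.2 139.4] 14.3
clipL 35 uv 299.1 232.7 med [0.4919 0.1016 0.079 ] zmax 0.087 rect [493.  101.7] [22.1  7.6] 17.1
clipR 41 uv 353.8 216.6 med [ 0.5257 -0.0267  0.0782] zmax 0.087 rect [525.9 -26.5] [22.2  7.3] 15.3
rim 483 uv 326.8 224.2 med [0.5157 0.0356 0.0682] zmax 0.079 rect [511.2  38.5] [ 76.7 139. ] 14.4
board 2314 uv 325.3 228.8 med [0.5097 0.0412 0.0128] zmax 0.02 rect [519.8  44.9] [207.8 175.9] 89.1
flange 1067 uv 422.0 205.7 med [ 0.5569 -0.1971  0.0085] zmax 0.02 rect [ 566.3 -207.8] [136.1  87.5] 75.3
hood 470 uv 424.9 202.7 med [ 0.5614 -0.2042  0.0362] zmax 0.042 rect [ 562.3 -205.6] [64.7 45. ] 75.6
cover 1743 uv 423.1 205.0 med [ 0.5586 -0.2028  0.0093] zmax 0.042 rect [ 567.  -209.1] [139.9  90.1] 75.4
```

View pics/crop0.png

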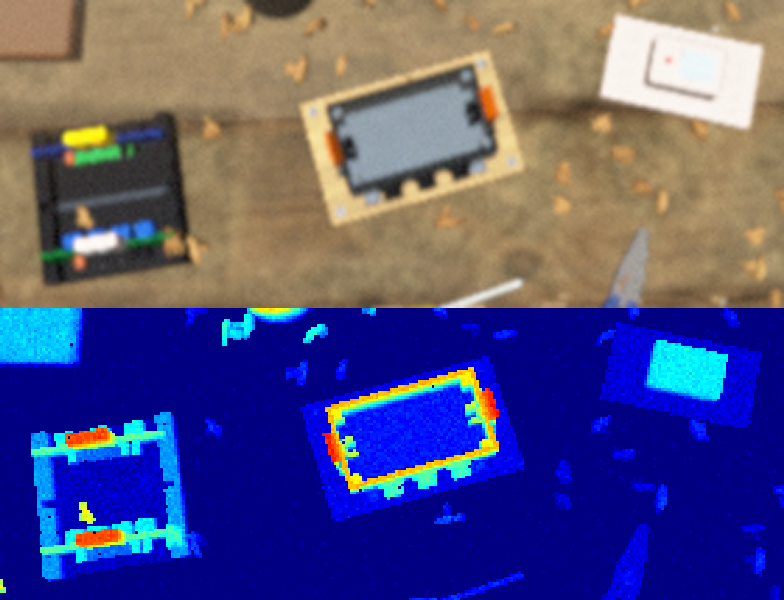

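The green card with its white tab is in the near slot, at crop (95,240). The box is at crop (410,135), yawed about +15°. The cover is at (685,70), yawed about -15°. I'll work out the move now and fly by way of the box for wrist views.

```bash
cat >> look.py <<'E'
from scipy.spatial.transform import Rotation as Ro
def go(x,y,z,yaw):
    "shift/turn to TCP target, tool x axis at yaw deg, tool down"
    s=arm.sense(); R=Ro.from_rotvec(s['tool_rot']); dp=R.inv().apply(np.array([x,y,z])-s['eef_pos'])/0.5
    c,n=np.cos(np.radians(yaw)),np.sin(np.radians(yaw)); T=Ro.from_matrix(np.array([[c,n,0],[n,-c,0],[0,0,-1]]))
    rv=(R.inv()*T).as_rotvec()/np.pi
    print('go t',np.round(dp,4),'r',np.round(rv,4),'| at',np.round(s['eef_pos'],4),'t',round(s['time_s'],2),'F',np.round(s['ft_force'],1),'op',round(s['opening'],3))
E
python3 - <<'E'
from look import *
s=arm.sense(); R=Ro.from_rotvec(s['tool_rot']).as_matrix(); c=arm.camera_info('wrist'); P=np.array(c['pose'])
print('cam in tool',np.round(R.T@(P[:3,3]-s['eef_pos']),3).tolist(),np.round(R.T@P[:3,:3],3).tolist(),c['fx'],c['cx'],c['cy'])
go(.40,-.05,.33,97)
go(.42,.30,.30,97)
E
```

```text
cam in tool [0.084, -0.001, -0.142] [[0.0, 0.947, 0.322], [1.0, -0.0, -0.0], [-0.0, 0.322, -0.947]] 294.21901139843317 319.4226727871203 200.36803131311592
go t [ 0.691  -0.6844 -0.1741] r [-3.000e-04 -3.000e-04 -4.062e-01] | at [ 0.2226 -0.5027  0.2424] t 0.1 F [ 0.   0.8 -0. ] op 1.005
go t [ 1.011  -1.3082 -0.1133] r [-3.000e-04 -3.000e-04 -4.062e-01] | at [ 0.2226 -0.5027  0.2424] t 0.1 F [ 0.   0.8 -0. ] op 1.005
```

```bash
python3 -m pendant '[{"grip":-1,"tx":0.69,"ty":-0.68,"tz":-0.1,"rz":-0.44},{"grip":-1,"tx":0.69,"ty":-0.68,"tz":-0.1,"rz":-0.44},{"grip":-1,"tx":0.69,"ty":-0.68,"tz":-0.1,"rz":-0.44},{"grip":-1,"tx":0.69,"ty":-0.68,"tz":-0.1,"rz":-0.44},{"grip":-1,"tx":0.69,"ty":-0.68,"tz":-0.1,"rz":-0.44},{"grip":-1,"tx":0.69,"ty":-0.68,"tz":-0.1,"rz":-0.44},{"grip":-1,"tx":0.69,"ty":-0.68,"tz":-0.1,"rz":-0.44},{"grip":-1,"tx":0.69,"ty":-0.68,"tz":-0.1,"rz":-0.44},{"grip":-1,"tx":0.69,"ty":-0.68,"tz":-0.1,"rz":-0.44},{"grip":-1,"tx":0.69,"ty":-0.68,"tz":-0.1,"rz":-0.44},{"grip":-1,"tx":0.69,"ty":-0.68,"tz":-0.1,"rz":-0.44},{"grip":-1,"tx":0.69,"ty":-0.68,"tz":-0.1,"rz":-0.44}]'
python3 - <<'E'
from look import *
go(.511,.038,.27,105)
E
```

```text
go t [ 0.9652 -0.7553 -0.054 ] r [-3.000e-04 -3.000e-04 -4.507e-01] | at [ 0.2226 -0.5027  0.2424] t 0.1 F [ 0.   0.8 -0. ] op 1.005validation failed for argument at $[0]...
```

```bash
python3 -m pendant '[{"grip":-1,"tx":0.96,"ty":-0.75,"tz":-0.05,"rx":0,"ry":0,"rz":-0.45},{"grip":-1,"tx":0.96,"ty":-0.75,"tz":-0.05,"rx":0,"ry":0,"rz":-0.45},{"grip":-1,"tx":0.96,"ty":-0.75,"tz":-0.05,"rx":0,"ry":0,"rz":-0.45},{"grip":-1,"tx":0.96,"ty":-0.75,"tz":-0.05,"rx":0,"ry":0,"rz":-0.45},{"grip":-1,"tx":0.96,"ty":-0.75,"tz":-0.05,"rx":0,"ry":0,"rz":-0.45},{"grip":-1,"tx":0.96,"ty":-0.75,"tz":-0.05,"rx":0,"ry":0,"rz":-0.45},{"grip":-1,"tx":0.96,"ty":-0.75,"tz":-0.05,"rx":0,"ry":0,"rz":-0.45},{"grip":-1,"tx":0.96,"ty":-0.75,"tz":-0.05,"rx":0,"ry":0,"rz":-0.45},{"grip":-1,"tx":0.96,"ty":-0.75,"tz":-0.05,"rx":0,"ry":0,"rz":-0.45},{"grip":-1,"tx":0.96,"ty":-0.75,"tz":-0.05,"rx":0,"ry":0,"rz":-0.45},{"grip":-1,"tx":0.96,"ty":-0.75,"tz":-0.05,"rx":0,"ry":0,"rz":-0.45},{"grip":-1,"tx":0.96,"ty":-0.75,"tz":-0.05,"rx":0,"ry":0,"rz":-0.45}]'
python3 - <<'E'
from look import *
go(.511,.038,.27,105)
E
```

```text
time_s: 1.1
eef_pos: [0.4585, -0.0601, 0.2635]
tool_rot: [-1.907, -2.496, 0.0]
ft_force: [1.0, -0.4, -0.3]
opening: 1.001
finger_force: 0.0
go t [ 0.1617  0.1529 -0.0131] r [-0.0001 -0.      0.0014] | at [ 0.4585 -0.0601  0.2635] t 1.1 F [ 1.  -0.4 -0.3] op 1.001
```

```bash
python3 -m pendant '[{"grip":-1,"tx":0.16,"ty":0.15,"tz":-0.01,"rx":0,"ry":0,"rz":0},{"grip":-1,"tx":0.16,"ty":0.15,"tz":-0.01,"rx":0,"ry":0,"rz":0},{"grip":-1,"tx":0.16,"ty":0.15,"tz":-0.01,"rx":0,"ry":0,"rz":0},{"grip":-1,"tx":0.16,"ty":0.15,"tz":-0.01,"rx":0,"ry":0,"rz":0},{"grip":-1,"tx":0.16,"ty":0.15,"tz":-0.01,"rx":0,"ry":0,"rz":0},{"grip":-1,"tx":0.16,"ty":0.15,"tz":-0.01,"rx":0,"ry":0,"rz":0},{"grip":-1,"tx":0.16,"ty":0.15,"tz":-0.01,"rx":0,"ry":0,"rz":0}]'
python3 - <<'E'
from look import *
p,d=snap('wrist','wbox'); go(.423,.300,.27,98)
E
```

```text
time_s: 1.68
eef_pos: [0.5097, 0.0333, 0.2684]
tool_rot: [-1.917, -2.489, 0.001]
ft_force: [0.1, 0.1, 0.6]
opening: 1.0
finger_force: 0.0
go t [ 0.56   -0.0315 -0.0031] r [-0.0001  0.      0.0377] | at [0.5097 0.0333 0.2684] t 1.73 F [0.1 0.6 0.2] op 1.003
```

View pics/wbox.png

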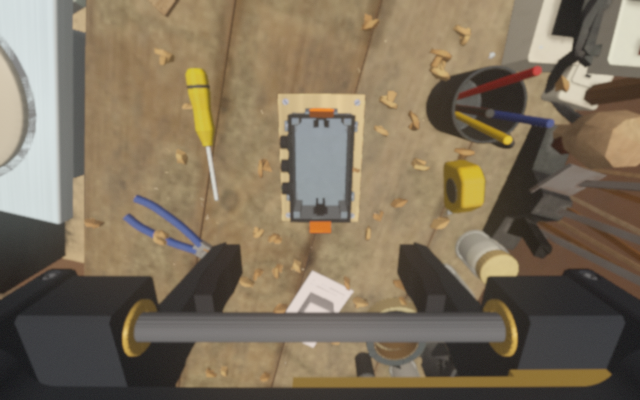

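The wrist view shows the box, with its clips at (321,112) and (320,227) and its guides at (320,123) and (321,208). I'll measure it and move on to the rack.

```bash
python3 -m pendant '[{"grip":-1,"tx":0.52,"ty":-0.03,"tz":0,"rx":0,"ry":0,"rz":0.04},{"grip":-1,"tx":0.52,"ty":-0.03,"tz":0,"rx":0,"ry":0,"rz":0.04},{"grip":-1,"tx":0.52,"ty":-0.03,"tz":0,"rx":0,"ry":0,"rz":0.04},{"grip":-1,"tx":0.52,"ty":-0.03,"tz":0,"rx":0,"ry":0,"rz":0.04},{"grip":-1,"tx":0.52,"ty":-0.03,"tz":0,"rx":0,"ry":0,"rz":0.04},{"grip":-1,"tx":0.52,"ty":-0.03,"tz":0,"rx":0,"ry":0,"rz":0.04},{"grip":-1,"tx":0.52,"ty":-0.03,"tz":0,"rx":0,"ry":0,"rz":0.04},{"grip":-1,"tx":0.52,"ty":-0.03,"tz":0,"rx":0,"ry":0,"rz":0.04},{"grip":-1,"tx":0.52,"ty":-0.03,"tz":0,"rx":0,"ry":0,"rz":0.04},{"grip":-1,"tx":0.52,"ty":-0.03,"tz":0,"rx":0,"ry":0,"rz":0.04},{"grip":-1,"tx":0.52,"ty":-0.03,"tz":0,"rx":0,"ry":0,"rz":0.04}]'
python3 - <<'E'
from look import *
go(.423,.300,.27,98)
snap('wrist','wrack')
def rect(n,m,q,show=1):
    q=q[m&~np.isnan(q[...,2])]; r=cv2.minAreaRect((q[:,:2]*1000).astype(np.float32)); print(n,len(q),'mean',np.round(q.mean(0)*1000,1),'z95',np.round(np.percentile(q[:,2],95)*1000,1),'rect',np.round(r[0],1),np.round(r[1],1),round(r[2],1))
    return q.mean(0)
def load(f):
    z=np.load(f'pics/{f}.npz'); p=z['p']; W=cloud('wrist',z['d'],z['pose']); h=cv2.cvtColor(p,cv2.COLOR_RGB2HSV).astype(int); return p,W,h[...,0],h[...,1],h[...,2],np.nan_to_num(W[...,2])
def box(m,u0,v0,u1,v1):
    M=np.zeros_like(m);M[v0:v1,u0:u1]=m[v0:v1,u0:u1];return M
p,W,H,S,V,Z=load('wbox')
o=(H<15)&(S>180)&(Z>.082)&(Z<.095)
a=rect('clip+y',box(o,290,90,350,150),W); b=rect('clip-y',box(o,290,190,350,245),W)
print('mid',(a+b)[:2]/2*1000,'yaw',np.degrees(np.arctan2(-(a-b)[0],(a-b)[1])),np.linalg.norm((a-b)[:2]))
rect('rim',box((Z>.062)&(Z<.075)&(S<120),270,80,370,245),W)
g=box((Z>.045)&(Z<.0605),295,115,347,216); 
a=rect('g+',box(g,300,115,340,150),W); b=rect('g-',box(g,300,185,340,216),W)
print('mid',(a+b)[:2]/2*1000,'yaw',np.degrees(np.arctan2(-(a-b)[0],(a-b)[1])),np.linalg.norm((a-b)[:2]))
c=cv2.resize(p[95:245,270:370],(400,600),interpolation=cv2.INTER_CUBIC)
q=np.load('pics/wrack.npz')['p']
q=cv2.resize(q[80:250,250:400],(400,600),interpolation=cv2.INTER_CUBIC)
cv2.imwrite('pics/crop1.png',np.hstack([c,q])[:,:,::-1])
E
```

```text
time_s: 2.65
eef_pos: [0.4294, 0.2803, 0.2685]
tool_rot: [2.07, 2.363, -0.0]
ft_force: [0.1, -0.7, 0.2]
opening: 1.003
finger_force: 0.0
go t [ 0.0408 -0.0076 -0.003 ] r [ 0.      0.0001 -0.0025] | at [0.4294 0.2803 0.2685] t 2.65 F [ 0.1 -0.7  0.2] op 1.003
clip+y 40 mean [491.8 106.4  87.3] z95 88.5 rect [492.5 107.1] [22.1  2. ] 14.4
clip-y 91 mean [525.2 -27.3  85.1] z95 87.5 rect [525.9 -27.3] [23.1  5.1] 14.2
mid [508.51256499  39.57859179] yaw 14.03192071254034 0.1377937462900775
rim 1478 mean [509.8  39.   69.3] z95 72.2 rect [509.6  38.9] [ 76.1 130.4] 14.2
g+ 86 mean [496.2  92.2  55.8] z95 58.7 rect [496.2  92.1] [16.4  9.4] 14.3
g- 205 mean [522.9 -17.1  53.5] z95 58.7 rect [522.7 -14.8] [51.6 12.2] 14.2
mid [509.52158066  37.56579672] yaw 13.716883882428313 0.11248659221625457
```

View pics/crop1.png

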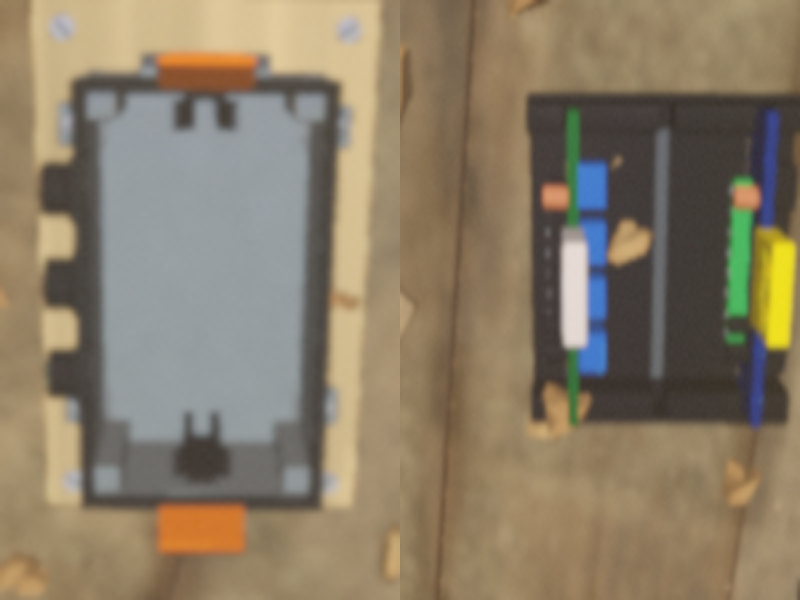

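The box's centre is (0.5096, 0.0389) with yaw 14.2°. The wrist crop shows the green card with its white tab at crop (575,290), standing upright. Next, the green card's pose.

Run:
```python
from look import *
z=np.load('pics/wrack.npz'); p=z['p']; W=cloud('wrist',z['d'],z['pose']); h=cv2.cvtColor(p,cv2.COLOR_RGB2HSV).astype(int); H,S,V=h[...,0],h[...,1],h[...,2]; Z=np.nan_to_num(W[...,2])
def box(m,u0,v0,u1,v1):
    M=np.zeros_like(m);M[v0:v1,u0:u1]=m[v0:v1,u0:u1];return M
def rect(n,m):
    q=W[m]; r=cv2.minAreaRect((q[:,:2]*1000).astype(np.float32)); print(n,len(q),'mean',np.round(q.mean(0)*1000,1),'zmed/95',np.round(np.percentile(q[:,2],[50,95])*1000,1),'rect',np.round(r[0],1),np.round(r[1],1),round(r[2],1))
rect('tab',box((Z>.076)&(Z<.09),300,120,330,190))
g=box((H>40)&(H<85)&(S>90)&(Z>.040)&(Z<.055),305,100,325,210); rect('green edge',g)
rect('ytab',box((Z>.076)&(Z<.09),360,120,400,190))
rect('rack top',box((Z>.024)&(Z<.033),295,95,400,210))
```

```text
tab 263 mean [422.  298.3  82.2] zmed/95 [82.3 83.5] rect [422.  297.9] [ 9.2 32.9] 7.3
green edge 169 mean [419.4 308.6  48.4] zmed/95 [48.4 49.6] rect [420.8 298.2] [  3.9 109.5] 7.4
ytab 295 mean [508.3 309.2  81.8] zmed/95 [82.2 83.2] rect [509.1 308.8] [10.6 33.8] 7.5
rack top 2180 mean [463.8 310.4  29.2] zmed/95 [29.9 31.6] rect [464.2 302.7] [130.7 120.3] 7.6
```

Run:
```python
from look import *
go(.421,.298,.077,97.5)
```

```text
go t [ 0.0371 -0.0121  0.383 ] r [0.     0.0001 0.0003] | at [0.4294 0.2804 0.2685] t 2.7 F [ 0.5  0.2 -0.1] op 1.004
```

```bash
python3 -m pendant '[{"grip":-1,"tx":0.037,"ty":-0.012,"tz":0.08,"rx":0,"ry":0,"rz":0},{"grip":-1,"tx":0.037,"ty":-0.012,"tz":0.16,"rx":0,"ry":0,"rz":0},{"grip":-0.3,"tx":0.037,"ty":-0.012,"tz":0.22,"rx":0,"ry":0,"rz":0},{"grip":-0.3,"tx":0.037,"ty":-0.012,"tz":0.28,"rx":0,"ry":0,"rz":0},{"grip":-0.3,"tx":0.037,"ty":-0.012,"tz":0.33,"rx":0,"ry":0,"rz":0},{"grip":-0.3,"tx":0.037,"ty":-0.012,"tz":0.36,"rx":0,"ry":0,"rz":0},{"grip":-0.3,"tx":0.037,"ty":-0.012,"tz":0.383,"rx":0,"ry":0,"rz":0},{"grip":-0.3,"tx":0.037,"ty":-0.012,"tz":0.383,"rx":0,"ry":0,"rz":0},{"grip":-0.3,"tx":0.037,"ty":-0.012,"tz":0.383,"rx":0,"ry":0,"rz":0}]' 25
python3 - <<'E'
from look import *
go(.421,.298,.077,97.5)
E
```

```text
time_s: 3.45
eef_pos: [0.4208, 0.2986, 0.077]
tool_rot: [-2.069, -2.364, 0.001]
ft_force: [1.0, 0.7, 0.1]
opening: 0.649
finger_force: 0.0
go t [-0.0012  0.0003 -0.0001] r [-0.0002  0.0001  0.0006] | at [0.4208 0.2986 0.077 ] t 3.45 F [1.  0.7 0.1] op 0.649
```

```bash
python3 -m pendant '[{"grip":1,"tx":0,"ty":0,"tz":0,"rx":0,"ry":0,"rz":0},{"grip":1,"tx":0,"ty":0,"tz":0,"rx":0,"ry":0,"rz":0},{"grip":1,"tx":0,"ty":0,"tz":0,"rx":0,"ry":0,"rz":0},{"grip":1,"tx":0,"ty":0,"tz":0,"rx":0,"ry":0,"rz":0},{"grip":1,"tx":0,"ty":0,"tz":0,"rx":0,"ry":0,"rz":0},{"grip":1,"tx":0,"ty":0,"tz":0,"rx":0,"ry":0,"rz":0},{"grip":1,"tx":0,"ty":0,"tz":0,"rx":0,"ry":0,"rz":0},{"grip":1,"tx":0,"ty":0,"tz":0,"rx":0,"ry":0,"rz":0}]' 30
```

```text
time_s: 4.12
eef_pos: [0.4204, 0.2993, 0.077]
tool_rot: [2.068, 2.365, 0.0]
ft_force: [0.6, -0.5, 0.3]
opening: 0.109
finger_force: 30.0
```

```bash
python3 -m pendant '[{"grip":1,"tx":0,"ty":0,"tz":-0.03,"rx":0,"ry":0,"rz":0},{"grip":1,"tx":0,"ty":0,"tz":-0.06,"rx":0,"ry":0,"rz":0},{"grip":1,"tx":0,"ty":0,"tz":-0.10,"rx":0,"ry":0,"rz":0},{"grip":1,"tx":0,"ty":0,"tz":-0.15,"rx":0,"ry":0,"rz":0},{"grip":1,"tx":0,"ty":0,"tz":-0.20,"rx":0,"ry":0,"rz":0},{"grip":1,"tx":0,"ty":0,"tz":-0.26,"rx":0,"ry":0,"rz":0},{"grip":1,"tx":0,"ty":0,"tz":-0.26,"rx":0,"ry":0,"rz":0},{"grip":1,"tx":0,"ty":0,"tz":-0.26,"rx":0,"ry":0,"rz":0}]' 30
python3 - <<'E'
from look import *
s=arm.sense()
p,d=snap('wrist','wheld')
W=cloud('wrist',d,np.load('pics/wheld.npz')['pose'])
R=Ro.from_rotvec(s['tool_rot']); T=R.inv().apply((W-s['eef_pos']).reshape(-1,3)).reshape(W.shape)*1000
h=cv2.cvtColor(p,cv2.COLOR_RGB2HSV).astype(int)
m=(h[...,0]>40)&(h[...,0]<85)&(h[...,1]>90)&(T[...,2]<120)&(T[...,2]>10); v,u=np.nonzero(m); print(m.sum(),u.min(),u.max(),v.min(),v.max())
q=T[m]; top=q[q[:,2]<np.percentile(q[:,2],40)] 
print('tool frame green pct',np.round(np.percentile(q,[2,50,98],axis=0),1).tolist())
# slope of top edge
e=q[(q[:,2]>15)&(q[:,2]<40)]
print(len(e)); 
if len(e)>10: print('top edge fit y=a+bx',np.polyfit(e[:,0],e[:,1],1),'z=a+bx',np.polyfit(e[:,0],e[:,2],1))
go(.5096,.0389,.205,104.2)
E
```

```text
time_s: 4.78
eef_pos: [0.4206, 0.2994, 0.2079]
tool_rot: [2.067, 2.364, 0.004]
ft_force: [0.0, -0.2, -1.4]
opening: 0.108
finger_force: 30.0
600 315 323 149 311
tool frame green pct [[-53.5, -3.3, 28.9], [36.9, -0.9, 30.1], [53.5, 1.4, 53.9]]
562
top edge fit y=a+bx [-1.83009011e-04 -1.04965459e+00] z=a+bx [6.15060085e-03 3.00659661e+01]
go t [-0.5398  0.1078  0.0031] r [-0.0001  0.     -0.0362] | at [0.4201 0.2992 0.2066] t 4.83 F [-0.1 -0.2 -2.2] op 0.108
```

View pics/wheld.png

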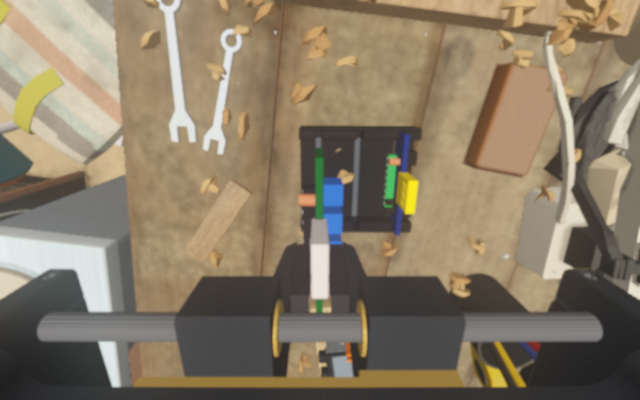

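The card hangs straight from the tab at (320,260): top edge level, no yaw error. Carry it to the box.

```bash
python3 -m pendant '[{"grip":1,"tx":-0.05,"ty":0.01,"tz":0,"rx":0,"ry":0,"rz":-0.005},{"grip":1,"tx":-0.11,"ty":0.022,"tz":0,"rx":0,"ry":0,"rz":-0.01},{"grip":1,"tx":-0.17,"ty":0.034,"tz":0,"rx":0,"ry":0,"rz":-0.015},{"grip":1,"tx":-0.23,"ty":0.046,"tz":0,"rx":0,"ry":0,"rz":-0.02},{"grip":1,"tx":-0.29,"ty":0.058,"tz":0,"rx":0,"ry":0,"rz":-0.025},{"grip":1,"tx":-0.35,"ty":0.07,"tz":0,"rx":0,"ry":0,"rz":-0.03},{"grip":1,"tx":-0.41,"ty":0.082,"tz":0,"rx":0,"ry":0,"rz":-0.036},{"grip":1,"tx":-0.47,"ty":0.094,"tz":0,"rx":0,"ry":0,"rz":-0.036},{"grip":1,"tx":-0.52,"ty":0.106,"tz":0,"rx":0,"ry":0,"rz":-0.036},{"grip":1,"tx":-0.54,"ty":0.109,"tz":0,"rx":0,"ry":0,"rz":-0.036},{"grip":1,"tx":-0.54,"ty":0.109,"tz":0,"rx":0,"ry":0,"rz":-0.036},{"grip":1,"tx":-0.54,"ty":0.109,"tz":0,"rx":0,"ry":0,"rz":-0.036}]'
python3 - <<'E'
from look import *
go(.5104,.039,.135,104.2)
E
```

```text
time_s: 5.83
eef_pos: [0.5099, 0.0394, 0.206]
tool_rot: [-1.93, -2.476, 0.001]
ft_force: [0.8, 1.3, -0.6]
opening: 0.112
finger_force: 30.0
go t [-0.0012  0.0011  0.1419] r [-0.0006 -0.0004 -0.0004] | at [0.5099 0.0394 0.206 ] t 5.83 F [ 0.8  1.3 -0.6] op 0.112
```

```bash
python3 -m pendant '[{"grip":1,"tx":-0.001,"ty":0.001,"tz":0.04,"rx":0,"ry":0,"rz":0},{"grip":1,"tx":-0.001,"ty":0.001,"tz":0.08,"rx":0,"ry":0,"rz":0},{"grip":1,"tx":-0.001,"ty":0.001,"tz":0.12,"rx":0,"ry":0,"rz":0},{"grip":1,"tx":-0.001,"ty":0.001,"tz":0.138,"rx":0,"ry":0,"rz":0},{"grip":1,"tx":-0.001,"ty":0.001,"tz":0.138,"rx":0,"ry":0,"rz":0},{"grip":1,"tx":-0.001,"ty":0.001,"tz":0.138,"rx":0,"ry":0,"rz":0}]'
python3 - <<'E'
from look import *
s=arm.sense(); p,d=snap('wrist','wmouth')
cv2.imwrite('pics/crop2.png',cv2.resize(p[60:260,240:400],(640,600),interpolation=cv2.INTER_CUBIC)[:,:,::-1])
go(.5104,.039,.086,104.2)
E
```

```text
time_s: 6.33
eef_pos: [0.511, 0.0394, 0.1382]
tool_rot: [-1.929, -2.479, 0.0]
ft_force: [0.6, 0.7, -0.6]
opening: 0.113
finger_force: 30.0
go t [ 0.0002 -0.0021  0.1056] r [0.0004 0.0001 0.    ] | at [0.5114 0.0392 0.1388] t 6.38 F [ 0. -0. -1.] op 0.105
```

View pics/crop2.png

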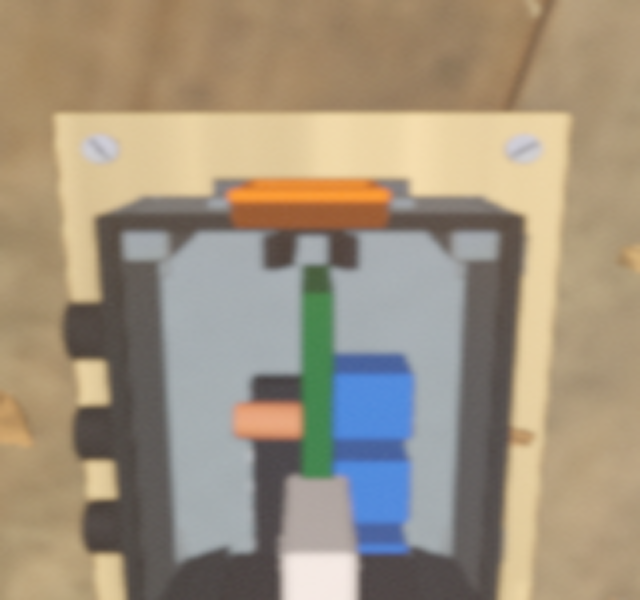

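The guide centre is at crop (311,250) and the card at (316,300). The card is about 1 mm too far along tool +y, which agrees with the computed correction. I'll shift it and insert slowly.

```bash
python3 -m pendant '[{"grip":1,"tx":0,"ty":-0.002,"tz":0.01,"rx":0,"ry":0,"rz":0},{"grip":1,"tx":0,"ty":-0.002,"tz":0.02,"rx":0,"ry":0,"rz":0},{"grip":1,"tx":0,"ty":-0.002,"tz":0.03,"rx":0,"ry":0,"rz":0},{"grip":1,"tx":0,"ty":-0.002,"tz":0.04,"rx":0,"ry":0,"rz":0},{"grip":1,"tx":0,"ty":-0.002,"tz":0.05,"rx":0,"ry":0,"rz":0},{"grip":1,"tx":0,"ty":-0.002,"tz":0.05,"rx":0,"ry":0,"rz":0}]'
python3 - <<'E'
from look import *
go(.5104,.039,.086,104.2)
E
```

```text
time_s: 6.88
eef_pos: [0.5097, 0.0411, 0.1138]
tool_rot: [-1.929, -2.476, -0.007]
ft_force: [-4.7, 16.4, 16.4]
opening: 0.112
finger_force: 30.0
go t [-0.0047  0.0002  0.0555] r [ 0.0006 -0.0016 -0.0002] | at [0.5097 0.0411 0.1138] t 6.88 F [-4.7 16.4 16.4] op 0.112
```

The end force says the card's -y end is riding on the flare, so the grasp sits about 1–2 mm off along the card. I'll back up slightly and shift along tool +x.

```bash
python3 -m pendant '[{"grip":1,"tx":0.002,"ty":0,"tz":-0.01,"rx":0,"ry":0,"rz":0},{"grip":1,"tx":0.006,"ty":0,"tz":-0.01,"rx":0,"ry":0,"rz":0},{"grip":1,"tx":0.006,"ty":0,"tz":-0.01,"rx":0,"ry":0,"rz":0},{"grip":1,"tx":0.006,"ty":0,"tz":-0.005,"rx":0,"ry":0,"rz":0},{"grip":1,"tx":0.006,"ty":0,"tz":0.0,"rx":0,"ry":0,"rz":0},{"grip":1,"tx":0.006,"ty":0,"tz":0.0,"rx":0,"ry":0,"rz":0}]'
python3 - <<'E'
from look import *
go(.5104,.039,.086,104.2)
E
```

```text
time_s: 7.38
eef_pos: [0.5093, 0.0422, 0.1131]
tool_rot: [-1.93, -2.477, -0.003]
ft_force: [-2.4, 9.0, 7.8]
opening: 0.111
finger_force: 30.0
go t [-0.0068  0.0005  0.0541] r [ 0.0002 -0.0006 -0.0003] | at [0.5093 0.0422 0.1131] t 7.38 F [-2.4  9.   7.8] op 0.111
```

```bash
python3 -m pendant '[{"grip":1,"tx":0.005,"ty":0,"tz":-0.006,"rx":0,"ry":0,"rz":0},{"grip":1,"tx":0.005,"ty":0,"tz":-0.006,"rx":0,"ry":0,"rz":0},{"grip":1,"tx":0.005,"ty":0,"tz":0,"rx":0,"ry":0,"rz":0},{"grip":1,"tx":0.005,"ty":0,"tz":0.006,"rx":0,"ry":0,"rz":0},{"grip":1,"tx":0.005,"ty":0,"tz":0.012,"rx":0,"ry":0,"rz":0},{"grip":1,"tx":0.005,"ty":0,"tz":0.012,"rx":0,"ry":0,"rz":0}]'
python3 - <<'E'
from look import *
go(.5104,.039,.086,104.2)
E
```

```text
time_s: 7.88
eef_pos: [0.5085, 0.0452, 0.1071]
tool_rot: [-1.93, -2.477, -0.004]
ft_force: [-3.4, 10.8, 10.4]
opening: 0.11
finger_force: 30.0
go t [-0.013   0.0007  0.0421] r [ 0.0002 -0.001  -0.0003] | at [0.5085 0.0452 0.1071] t 7.88 F [-3.4 10.8 10.4] op 0.11
```

Run:
```python
from look import *
s=arm.sense(); p,d=snap('wrist','wstuck'); W=cloud('wrist',d,np.load('pics/wstuck.npz')['pose'])
R=Ro.from_rotvec(s['tool_rot']); T=R.inv().apply((W-s['eef_pos']).reshape(-1,3)).reshape(W.shape)*1000
h=cv2.cvtColor(p,cv2.COLOR_RGB2HSV).astype(int)
m=(h[...,0]>40)&(h[...,0]<85)&(h[...,1]>90)&(T[...,2]<45)&(T[...,2]>10); q=T[m]
print('x ext',np.percentile(q[:,0],[1,99]),'fit y',np.polyfit(q[:,0],q[:,1],1),'z',np.polyfit(q[:,0],q[:,2],1))
ps,ds=snap('side','sstuck')
a=cv2.resize(p[60:320,240:400],(370,600),interpolation=cv2.INTER_CUBIC); b=cv2.resize(ps[170:250,255:330],(430,600)[::1],interpolation=cv2.INTER_CUBIC)
cv2.imwrite('pics/crop3.png',np.hstack([a,b])[:,:,::-1])
```

```text
x ext [-43.34550869  49.31854058] fit y [0.00161325 0.09553818] z [ 0.268034   26.31130158]
```

View pics/crop3.png

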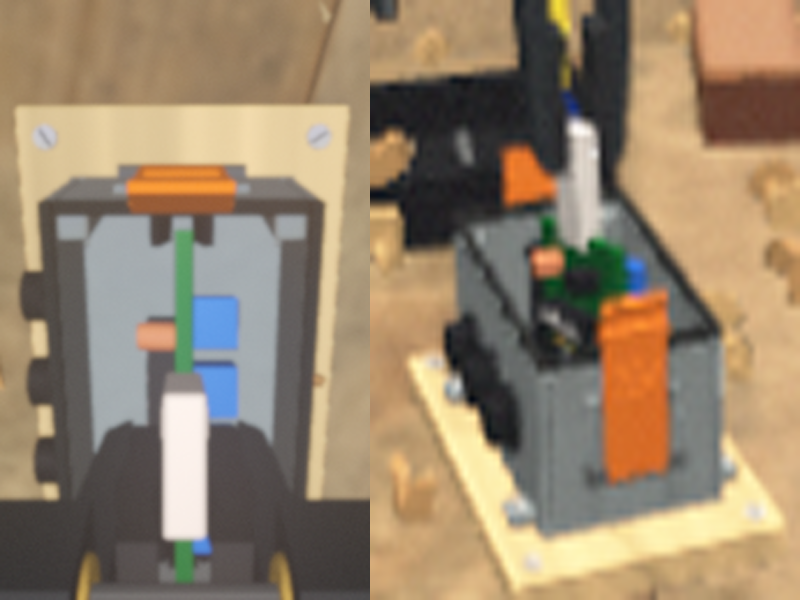

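The card pitched about 15° in the grip. Its -y end caught on top of that guide while its +y end, at crop (183,240), went into the slot. I'll lift it clear, tilt the tool to level the card, and re-measure.

```bash
python3 -m pendant '[{"grip":1,"tx":0,"ty":0,"tz":-0.02,"rx":0,"ry":0,"rz":0},{"grip":1,"tx":0,"ty":0,"tz":-0.05,"rx":0,"ry":0,"rz":0},{"grip":1,"tx":0,"ty":0,"tz":-0.10,"rx":0,"ry":0,"rz":0},{"grip":1,"tx":0,"ty":0,"tz":-0.15,"rx":0,"ry":0,"rz":0},{"grip":1,"tx":0,"ty":0,"tz":-0.20,"rx":0,"ry":0.02,"rz":0},{"grip":1,"tx":0,"ty":0,"tz":-0.22,"rx":0,"ry":0.05,"rz":0},{"grip":1,"tx":0,"ty":0,"tz":-0.22,"rx":0,"ry":0.083,"rz":0},{"grip":1,"tx":0,"ty":0,"tz":-0.22,"rx":0,"ry":0.083,"rz":0},{"grip":1,"tx":0,"ty":0,"tz":-0.22,"rx":0,"ry":0.083,"rz":0}]' 45
cat > held.py <<'E'
from look import *
import sys
f=sys.argv[1]; s=arm.sense(); p,d=snap('wrist',f); W=cloud('wrist',d,np.load(f'pics/{f}.npz')['pose'])
yaw=np.radians(104.2); ex=np.array([-np.sin(np.radians(14.2)),np.cos(np.radians(14.2)),0]); ey=np.array([ex[1],-ex[0],0])
L=(W-s['eef_pos'])*1000; X=L@ex; Y=L@ey; Zd=-L[...,2]
h=cv2.cvtColor(p,cv2.COLOR_RGB2HSV).astype(int)
m=(h[...,0]>40)&(h[...,0]<85)&(h[...,1]>90)&(Zd<60)&(Zd>5)&(abs(Y)<15)
m&=Zd<np.nanpercentile(Zd[m],90)
x,y,zz=X[m],Y[m],Zd[m]; i=abs(zz-np.polyval(np.polyfit(x,zz,1),x))<4
x,y,zz=x[i],y[i],zz[i]
print(len(x),'x ext',np.round([x.min(),x.max()],1),'y fit',np.polyfit(x,y,1),'zdown fit',np.polyfit(x,zz,1))
w=(h[...,1]<50)&(h[...,2]>130)&(Zd<20)&(Zd>-25)&(abs(Y)<9)&(abs(X)<50); print('tab x',np.percentile(X[w],[2,98]),'top',np.percentile(Zd[w],[5,50]))
E
python3 held.py wh2; python3 -c "
from look import *
go(.5104,.039,.19,104.2)"
```

```text
time_s: 8.73
eef_pos: [0.5087, 0.0425, 0.2158]
tool_rot: [-1.802, -2.307, -0.232]
ft_force: [-0.3, 0.2, -1.0]
opening: 0.107
finger_force: 45.0
451 x ext [-37.7  59.5] y fit [ 0.00192802 -0.08298085] zdown fit [-5.76418737e-03  2.56151008e+01]
tab x [-11.5359559   21.18221551] top [-12.40930255  -8.06985154]
go t [-0.0221  0.0017  0.048 ] r [-0.0005 -0.0823 -0.0006] | at [0.5085 0.0432 0.216 ] t 8.78 F [-0.5  0.1 -1.6] op 0.111
```

Run:
```python
from look import *
ex=np.array([-np.sin(np.radians(14.2)),np.cos(np.radians(14.2)),0]); ey=np.array([ex[1],-ex[0],0])
for f,tcp in(('wbox',[.5097,.0333,.2684]),('wheld',[.4206,.2994,.2079]),('wmouth',[.5114,.0392,.1388]),('wh2',[.5085,.0432,.216])):
    z=np.load(f'pics/{f}.npz'); p=z['p']; W=cloud('wrist',z['d'],z['pose']); L=(W-np.array([.5096,.0389,0]))*1000; X,Y,Z=L@ex,L@ey,L[...,2]
    h=cv2.cvtColor(p,cv2.COLOR_RGB2HSV).astype(int); t=(np.array(tcp)-[.5096,.0389,0])*1000
    print(f,'tcp rel',np.round([t@ex,t@ey],1))
    r=(Z>67)&(Z<73)&(h[...,1]<120)&(abs(X)<75)&(abs(Y)<45); 
    r2=r&(abs(Y)<30); 
    for nm,m in(('rim+y',r2&(X>55)),('rim-y',r2&(X<-55)),('rim+x',r&(abs(X)<50)&(Y>28)),('rim-x',r&(abs(X)<50)&(Y<-28))):
        if m.sum()>5: print('  ',nm,m.sum(),'X',np.round(np.percentile(X[m],[3,50,97]),1),'Y',np.round(np.percentile(Y[m],[3,50,97]),1),'Zmed',np.round(np.median(Z[m]),1))
    if f=='wbox': continue
    zt=tcp[2]*1000-(25.6 if f=='wh2' else 30); yaw=0
    g=(h[...,0]>40)&(h[...,0]<85)&(h[...,1]>90)&(abs(Z-zt)<2.5)
    if f=='wheld': ex2=np.array([-np.sin(np.radians(7.7)),np.cos(np.radians(7.7)),0]); a=((W-np.array(tcp))*1000)@ex2; print('  card X-tcp',a[g].min(),a[g].max(),np.percentile(a[g],[.5,99.5]))
    else: g&=(abs(Y)<10); print('  card X-tcp',X[g].min()-t@ex,X[g].max()-t@ex,'Y',np.median(Y[g]))
```

```text
wbox tcp rel [-5.5 -1.3]
   rim+y 129 X [61.3 62.7 64.8] Y [-28.    9.9  28.9] Zmed 71.1
   rim-y 146 X [-64.4 -61.4 -60.4] Y [-28.6  -1.1  27.7] Zmed 70.7
   rim+x 302 X [-45.8   3.1  47.6] Y [34.  35.7 37.9] Zmed 71.1
   rim-x 298 X [-45.8   3.   47.6] Y [-37.7 -35.7 -33.9] Zmed 71.0
wheld tcp rel [274.4 -22.4]
   rim+y 52 X [61.2 63.8 65.7] Y [-29.  -22.8 -15.5] Zmed 69.6
   rim-x 39 X [30.2 40.1 49. ] Y [-38.6 -36.9 -34.9] Zmed 69.5
  card X-tcp -55.372492760604594 53.55131449604255 [-54.60570616  53.46377417]
wmouth tcp rel [-0.2  1.8]
   rim+y 316 X [61.5 63.  65. ] Y [-29.   -0.1  28.8] Zmed 71.4
   rim+x 646 X [-37.6   9.4  48.2] Y [34.3 36.  38.2] Zmed 71.5
   rim-x 694 X [-43.6   6.3  47.6] Y [-37.5 -35.3 -33.6] Zmed 71.5
  card X-tcp -55.879954952222654 53.829326753995275 Y 1.6645413708213643
wh2 tcp rel [ 4.4 -0. ]
   rim+y 163 X [62.  63.1 65.2] Y [-28.3   4.6  28.3] Zmed 70.9
   rim+x 282 X [-16.8  18.7  48.7] Y [33.8 35.6 37.8] Zmed 70.9
   rim-x 276 X [-16.8  16.6  47.8] Y [-38.  -35.8 -34. ] Zmed 71.0
  card X-tcp -38.50191076741492 58.82916123596594 Y -0.11443391695519083
```

Run:
```python
from look import *
ex=np.array([-np.sin(np.radians(14.2)),np.cos(np.radians(14.2)),0]); ey=np.array([ex[1],-ex[0],0])
z=np.load('pics/wbox.npz'); p=z['p']; W=cloud('wrist',z['d'],z['pose']); L=(W-np.array([.5096,.0389,0]))*1000; X,Y,Z=L@ex,L@ey,L[...,2]
for s in(1,-1):
    for lo,hi in((50,53),(53,56),(56,60)):
        m=(X*s>lo)&(X*s<hi)&(abs(Y)<13)&(Z>20)&(Z<62)
        o=np.argsort(Y[m]); print(s*lo,' '.join(f'{a:.0f}:{b:.0f}' for a,b in zip(Y[m][o],Z[m][o]))[:420])
for s in(1,-1):
    e=(Z>67)&(Z<73)&(abs(X)<55)&(Y*s>30)&(Y*s<42); print('yaw err deg',np.degrees(np.polyfit(X[e],Y[e],1)[0]),np.median(Y[e]))
```

```text
50 -8:56 -8:58 -8:58 -7:57 -7:58 -7:59 -6:57 -6:57 -6:57 -5:54 -5:54 -3:51 -3:50 4:53 4:53 5:54 5:53 5:54 6:57 6:57 6:57 7:58 7:58 7:57 8:58 8:57 8:58
53 -8:57 -8:57 -7:57 -7:57 -6:57 -6:57 -5:54 -5:53 -5:54 -4:52 -4:51 -3:51 4:51 4:51 4:52 5:53 5:54 5:54 6:57 6:57 7:58 7:56 8:59 8:58
56 -8:57 -8:58 -8:59 -7:58 -7:58 -7:58 -6:45 -6:56 -6:57 -6:57 -5:54 -5:56 -5:53 -4:52 -4:51 -4:59 -2:58 -1:56 -0:57 1:59 2:58 3:58 4:50 4:50 5:57 5:55 5:53 6:57 6:58 6:56 6:44 7:58 7:59 7:58 8:58 8:58 8:58
-50 -9:57 -9:58 -8:58 -8:58 -8:59 -6:59 -5:22 -5:26 -5:31 -5:35 -5:39 -5:54 -5:55 -5:55 -4:35 -4:51 -4:52 -4:51 4:52 4:52 4:47 4:43 4:35 4:26 4:21 5:54 5:55 5:56 5:43 6:26 6:58 6:58 6:59 6:54 7:50 8:57 8:57 8:54 9:57 9:57
-53 -9:57 -9:57 -8:59 -6:58 -6:58 -6:59 -5:55 -5:56 -4:52 -4:51 4:52 4:52 5:55 5:56 6:59 8:57 8:57 8:57 9:58 9:57 9:57
-56 -9:56 -9:58 -8:56 -8:57 -6:58 -5:54 -5:56 -4:51 -4:53 -4:55 -4:58 -3:21 -3:23 -3:29 -3:33 -3:35 -3:40 -3:43 -2:48 -2:52 -2:55 -2:58 -1:25 -1:28 -1:32 -1:37 -1:40 -1:44 -1:47 -1:52 -1:55 -1:58 -1:59 0:55 0:57 0:50 0:48 0:44 0:37 0:40 0:33 0:28 0:24 1:58 1:54 1:52 1:48 1:43 2:38 2:36 2:32 2:29 2:23 3:59 3:55 3:58 3:49 3:46 3:43 3:39 3:36 3:32 3:28 3:25 4:58 4:58 4:55 4:52 4:52 5:55 5:55 7:59 7:57 7:59 8:58 9:56 12:43
yaw err deg -0.13824123761583443 35.7375155266612
yaw err deg 0.01773799963210746 -35.68012793797391
```

The guides are centred at Y≈0 at both ends. The first try ran about 0.7 mm off in Y, against 0.75 mm clearance, so it rubbed and pitched. I'll aim better and grip at 60 N.

```bash
python3 -c "
from look import *
go(.5107,.0348,.150,104.2);go(.5107,.0348,.0816,104.2)"
```

```text
go t [-0.0506  0.0004  0.1232] r [-0.0005 -0.0823 -0.0006] | at [0.5085 0.0432 0.216 ] t 8.78 F [-0.5  0.1 -1.6] op 0.111
go t [-0.0855  0.0006  0.2554] r [-0.0005 -0.0823 -0.0006] | at [0.5085 0.0432 0.216 ] t 8.78 F [-0.5  0.1 -1.6] op 0.111
```

```bash
python3 -m pendant '[{"grip":1,"tx":-0.02,"ty":0,"tz":0,"rx":0,"ry":0,"rz":0},{"grip":1,"tx":-0.03,"ty":0,"tz":0.04,"rx":0,"ry":0,"rz":0},{"grip":1,"tx":-0.04,"ty":0,"tz":0.08,"rx":0,"ry":0,"rz":0},{"grip":1,"tx":-0.05,"ty":0,"tz":0.12,"rx":0,"ry":0,"rz":0},{"grip":1,"tx":-0.051,"ty":0,"tz":0.123,"rx":0,"ry":0,"rz":0},{"grip":1,"tx":-0.051,"ty":0,"tz":0.123,"rx":0,"ry":0,"rz":0},{"grip":1,"tx":-0.051,"ty":0,"tz":0.123,"rx":0,"ry":0,"rz":0},{"grip":1,"tx":-0.051,"ty":0,"tz":0.123,"rx":0,"ry":0,"rz":0}]' 60
python3 held.py wh3; python3 -c "
from look import *
s=arm.sense()['eef_pos']-np.array([.5096,.0389,0]);t=np.radians(14.2);print('box frame X,Y',(-s[0]*np.sin(t)+s[1]*np.cos(t))*1e3,(s[0]*np.cos(t)+s[1]*np.sin(t))*1e3)
go(.5107,.0348,.120,104.2);go(.5107,.0348,.0816,104.2)"
```

```text
time_s: 9.45
eef_pos: [0.5115, 0.0351, 0.1521]
tool_rot: [-1.799, -2.311, -0.237]
ft_force: [0.6, 0.3, -1.1]
opening: 0.107
finger_force: 60.0
428 x ext [-38.3  58.8] y fit [ 0.0016229  -0.04675369] zdown fit [-7.43359913e-03  2.58142103e+01]
tab x [-12.49858271  20.43201499] top [-11.85353601  -7.83931505]
box frame X,Y -4.176068374834668 0.799860782569652
go t [-0.0166 -0.0016  0.0619] r [ 0.0006 -0.0826 -0.0001] | at [0.5114 0.035  0.152 ] t 9.5 F [-0.2  0.1 -0.6] op 0.107
go t [-0.0363 -0.0017  0.1361] r [ 0.0006 -0.0826 -0.0001] | at [0.5114 0.035  0.152 ] t 9.5 F [-0.2  0.1 -0.6] op 0.107
```

```bash
python3 -m pendant '[{"grip":1,"tx":-0.004,"ty":-0.001,"tz":0.016,"rx":0,"ry":0,"rz":0},{"grip":1,"tx":-0.008,"ty":-0.001,"tz":0.032,"rx":0,"ry":0,"rz":0},{"grip":1,"tx":-0.012,"ty":-0.001,"tz":0.046,"rx":0,"ry":0,"rz":0},{"grip":1,"tx":-0.0166,"ty":-0.001,"tz":0.062,"rx":0,"ry":0,"rz":0},{"grip":1,"tx":-0.019,"ty":-0.001,"tz":0.070,"rx":0,"ry":0,"rz":0},{"grip":1,"tx":-0.019,"ty":-0.001,"tz":0.070,"rx":0,"ry":0,"rz":0},{"grip":1,"tx":-0.019,"ty":-0.001,"tz":0.070,"rx":0,"ry":0,"rz":0}]'
python3 held.py wh4; python3 -c "
from look import *
s=arm.sense();f=s['ft_force'];s=s['eef_pos']-np.array([.5096,.0389,0]);t=np.radians(14.2);B=lambda s:(-s[0]*np.sin(t)+s[1]*np.cos(t),s[0]*np.cos(t)+s[1]*np.sin(t));print('box frame X,Y',B(s*1e3),'F',B(f),f[2])
go(.5107,.0348,.0816,104.2)"
```

```text
time_s: 10.08
eef_pos: [0.5105, 0.0349, 0.1144]
tool_rot: [-1.798, -2.308, -0.236]
ft_force: [0.0, -0.4, -0.6]
opening: 0.103
finger_force: 60.0
448 x ext [-38.4  59.4] y fit [0.00042598 0.09876693] zdown fit [-8.37739172e-03  2.54468993e+01]
tab x [-12.47761907  20.43049448] top [-13.00407639  -8.24502993]
box frame X,Y (np.float64(-4.164517800128399), np.float64(-0.05394715821615115)) F (np.float64(-0.04881107744886189), np.float64(-0.19681423240014057)) -0.5082805576218868
go t [-0.0172  0.0002  0.064 ] r [ 0.     -0.083  -0.0002] | at [0.5106 0.0348 0.1147] t 10.13 F [-0.2 -0.1 -0.5] op 0.106
```

No contact force with the lower edge at the bottom of the flare. Continue down.

```bash
python3 -m pendant '[{"grip":1,"tx":-0.003,"ty":0,"tz":0.012,"rx":0,"ry":0,"rz":0},{"grip":1,"tx":-0.0065,"ty":0,"tz":0.024,"rx":0,"ry":0,"rz":0},{"grip":1,"tx":-0.0097,"ty":0,"tz":0.036,"rx":0,"ry":0,"rz":0},{"grip":1,"tx":-0.013,"ty":0,"tz":0.048,"rx":0,"ry":0,"rz":0},{"grip":1,"tx":-0.015,"ty":0,"tz":0.056,"rx":0,"ry":0,"rz":0},{"grip":1,"tx":-0.0162,"ty":0,"tz":0.06,"rx":0,"ry":0,"rz":0},{"grip":1,"tx":-0.0162,"ty":0,"tz":0.06,"rx":0,"ry":0,"rz":0}]'
python3 held.py wh5; python3 -c "
from look import *
go(.5107,.0348,.0816,104.2)"
```

```text
time_s: 10.72
eef_pos: [0.5103, 0.0349, 0.0831]
tool_rot: [-1.798, -2.308, -0.235]
ft_force: [0.2, 0.3, -0.9]
opening: 0.105
finger_force: 60.0
453 x ext [-38.6  59.4] y fit [0.00285317 0.08005849] zdown fit [-7.74457855e-03  2.54665941e+01]
tab x [-12.40876491  20.36171843] top [-13.12819168  -8.27059059]
go t [-0.0011  0.0004  0.0036] r [-0.     -0.083  -0.0002] | at [0.5105 0.0348 0.0835] t 10.77 F [-0.1  0.6 -0.1] op 0.104
```

Free all the way. Press down the last 2–3 mm until it touches the floor.

```bash
python3 -m pendant '[{"grip":1,"tx":-0.001,"ty":0,"tz":0.003,"rx":0,"ry":0,"rz":0},{"grip":1,"tx":-0.0015,"ty":0,"tz":0.006,"rx":0,"ry":0,"rz":0},{"grip":1,"tx":-0.002,"ty":0,"tz":0.008,"rx":0,"ry":0,"rz":0},{"grip":1,"tx":-0.002,"ty":0,"tz":0.008,"rx":0,"ry":0,"rz":0}]'
python3 -c "
from look import *
go(.5107,.0348,.0816,104.2)"
```

```text
time_s: 11.1
eef_pos: [0.5115, 0.0352, 0.0822]
tool_rot: [-1.799, -2.311, -0.24]
ft_force: [-4.3, 1.3, 23.7]
opening: 0.105
finger_force: 60.2
go t [-0.0007 -0.0017  0.001 ] r [ 0.0013 -0.0829  0.    ] | at [0.5115 0.0352 0.0822] t 11.1 F [-4.3  1.3 23.7] op 0.105
```

```bash
python3 -m pendant '[{"grip":1,"tx":0,"ty":0,"tz":-0.003,"rx":0,"ry":0,"rz":0},{"grip":0.5,"tx":0,"ty":0,"tz":-0.004,"rx":0,"ry":0,"rz":0},{"grip":0.5,"tx":0,"ty":0,"tz":-0.004,"rx":0,"ry":0,"rz":0},{"grip":0.5,"tx":0,"ty":0,"tz":-0.004,"rx":0,"ry":0,"rz":0},{"grip":0.5,"tx":0.004,"ty":0,"tz":-0.02,"rx":0,"ry":0,"rz":0},{"grip":0.5,"tx":0.012,"ty":0,"tz":-0.05,"rx":0,"ry":0,"rz":0},{"grip":0.5,"tx":0.025,"ty":0,"tz":-0.10,"rx":0,"ry":0,"rz":0},{"grip":0.5,"tx":0.05,"ty":0,"tz":-0.18,"rx":0,"ry":0,"rz":0},{"grip":0,"tx":0.07,"ty":0,"tz":-0.25,"rx":0,"ry":-0.03,"rz":0},{"grip":-1,"tx":0.09,"ty":0,"tz":-0.32,"rx":0,"ry":-0.06,"rz":0},{"grip":-1,"tx":0.09,"ty":0,"tz":-0.32,"rx":0,"ry":-0.083,"rz":0},{"grip":-1,"tx":0.09,"ty":0,"tz":-0.32,"rx":0,"ry":-0.083,"rz":0}]'
python3 - <<'E'
from look import *
p,d=snap('wrist','whome'); W=cloud('wrist',d,np.load('pics/whome.npz')['pose'])
ex=np.array([-np.sin(np.radians(14.2)),np.cos(np.radians(14.2)),0]); ey=np.array([ex[1],-ex[0],0])
L=(W-np.array([.5096,.0389,0]))*1000; X,Y,Z=L@ex,L@ey,L[...,2]; h=cv2.cvtColor(p,cv2.COLOR_RGB2HSV).astype(int)
w=(abs(Y)<12)&(abs(X)<30)&(Z>75)&(Z<110); print('tab',w.sum(),'z',np.percentile(Z[w],[50,95]),'X',np.percentile(X[w],[2,98]),'Y',np.percentile(Y[w],[2,98]))
g=(h[...,0]>40)&(h[...,0]<85)&(h[...,1]>90)&(abs(Y)<8)&(abs(X)<62)&(Z>50); print('edge z',np.polyfit(X[g],Z[g],1),X[g].min(),X[g].max())
W=np.load('pics/topW.npy'); 
go(.562,-.205,.27,75.5)
cv2.imwrite('pics/crop4.png',p[40:360,160:480,::-1])
E
```

```text
time_s: 12.1
eef_pos: [0.5099, 0.0384, 0.2483]
tool_rot: [1.924, 2.476, 0.002]
ft_force: [-0.2, 0.4, -0.8]
opening: 0.53
finger_force: 0.0
tab 328 z [88.27175511 89.48215333] X [-16.26837097  16.76331963] Y [-5.87974022  3.78626879]
edge z [5.35208689e-03 5.44323197e+01] -54.746542349333744 55.90704709862271
go t [-0.4971 -0.018  -0.0477] r [ 0.0002 -0.0003  0.1599] | at [0.5094 0.0381 0.2464] t 12.15 F [ 0.2  0.  -0.5] op 0.576
```

View pics/crop4.png

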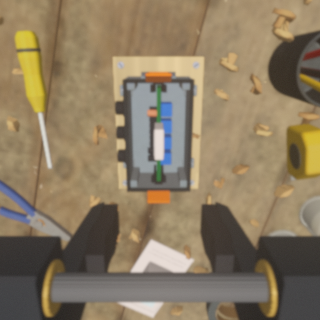

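The card is home: its edge is level and the tab at crop (158,140) is centred between the guides. Now the cover.

```bash
python3 -m pendant '[{"grip":-1,"tx":-0.497,"ty":-0.018,"tz":0,"rx":0,"ry":0,"rz":0.16},{"grip":-1,"tx":-0.497,"ty":-0.018,"tz":0,"rx":0,"ry":0,"rz":0.16},{"grip":-1,"tx":-0.497,"ty":-0.018,"tz":0,"rx":0,"ry":0,"rz":0.16},{"grip":-1,"tx":-0.497,"ty":-0.018,"tz":0,"rx":0,"ry":0,"rz":0.16},{"grip":-1,"tx":-0.497,"ty":-0.018,"tz":0,"rx":0,"ry":0,"rz":0.16},{"grip":-1,"tx":-0.497,"ty":-0.018,"tz":0,"rx":0,"ry":0,"rz":0.16},{"grip":-1,"tx":-0.497,"ty":-0.018,"tz":0.02,"rx":0,"ry":0,"rz":0.16},{"grip":-1,"tx":-0.497,"ty":-0.018,"tz":0.04,"rx":0,"ry":0,"rz":0.16},{"grip":-1,"tx":-0.497,"ty":-0.018,"tz":0.06,"rx":0,"ry":0,"rz":0.16},{"grip":-1,"tx":-0.497,"ty":-0.018,"tz":0.06,"rx":0,"ry":0,"rz":0.16},{"grip":-1,"tx":-0.497,"ty":-0.018,"tz":0.06,"rx":0,"ry":0,"rz":0.16}]' 40
python3 - <<'E'
from look import *
p,d=snap('wrist','wcov'); W=cloud('wrist',d,np.load('pics/wcov.npz')['pose']); Z=np.nan_to_num(W[...,2])
h=cv2.cvtColor(p,cv2.COLOR_RGB2HSV).astype(int); D=np.hypot(W[...,0]-.5623,W[...,1]+.2056)<.08
def rect(n,m):
    k,l,st,_=cv2.connectedComponentsWithStats(m.astype(np.uint8)); m=l==1+st[1:,4].argmax()
    q=W[m]; r=cv2.minAreaRect((q[:,:2]*1000).astype(np.float32)); print(n,len(q),'z',np.round(np.percentile(q[:,2],[5,50,95])*1000,1),'rect',np.round(r[0],1),np.round(r[1],1),round(r[2],1))
rect('hood',D&(Z>.034)&(Z<.045)); rect('cover',D&(Z>.005)&(Z<.045)&(h[...,1]<60)&(h[...,2]>140))
go(.5623,-.2056,.040,75.5)
E
```

```text
time_s: 13.07
eef_pos: [0.5616, -0.2048, 0.2149]
tool_rot: [-2.483, -1.92, 0.0]
ft_force: [0.2, -0.7, 0.6]
opening: 1.0
finger_force: 0.0
hood 2141 z [37.2 39.  40.3] rect [ 561.3 -204.9] [64.4 43.9] 74.8
cover 6721 z [10.  11.6 39.7] rect [ 560.8 -204.6] [133.5  77.2] 75.2
go t [-0.0012  0.0011  0.3515] r [-0.0002 -0.0002 -0.0003] | at [ 0.562  -0.205   0.2158] t 13.12 F [0.1 0.5 0.4] op 0.997
```

```bash
python3 -m pendant '[{"grip":-1,"tx":0,"ty":-0.002,"tz":0.08,"rx":0,"ry":0,"rz":0.002},{"grip":-1,"tx":0,"ty":-0.002,"tz":0.15,"rx":0,"ry":0,"rz":0.002},{"grip":-1,"tx":0,"ty":-0.002,"tz":0.22,"rx":0,"ry":0,"rz":0.002},{"grip":-1,"tx":0,"ty":-0.002,"tz":0.28,"rx":0,"ry":0,"rz":0.002},{"grip":-1,"tx":0,"ty":-0.002,"tz":0.33,"rx":0,"ry":0,"rz":0.002},{"grip":-1,"tx":0,"ty":-0.002,"tz":0.35,"rx":0,"ry":0,"rz":0.002},{"grip":-1,"tx":0,"ty":-0.002,"tz":0.357,"rx":0,"ry":0,"rz":0.002},{"grip":-1,"tx":0,"ty":-0.002,"tz":0.357,"rx":0,"ry":0,"rz":0.002}]' 40
python3 -m pendant '[{"grip":1,"tx":0,"ty":0,"tz":0,"rx":0,"ry":0,"rz":0},{"grip":1,"tx":0,"ty":0,"tz":0,"rx":0,"ry":0,"rz":0},{"grip":1,"tx":0,"ty":0,"tz":0,"rx":0,"ry":0,"rz":0},{"grip":1,"tx":0,"ty":0,"tz":0,"rx":0,"ry":0,"rz":0},{"grip":1,"tx":0,"ty":0,"tz":0,"rx":0,"ry":0,"rz":0},{"grip":1,"tx":0,"ty":0,"tz":0,"rx":0,"ry":0,"rz":0},{"grip":1,"tx":0,"ty":0,"tz":0,"rx":0,"ry":0,"rz":0},{"grip":1,"tx":0,"ty":0,"tz":0,"rx":0,"ry":0,"rz":0}]' 60
```

```text
time_s: 13.78
eef_pos: [0.5615, -0.2057, 0.0378]
tool_rot: [2.491, 1.913, 0.0]
ft_force: [0.3, -0.4, 0.3]
opening: 0.998
finger_force: 0.0
time_s: 14.45
eef_pos: [0.5611, -0.2059, 0.0373]
tool_rot: [2.492, 1.912, 0.0]
ft_force: [-0.6, 0.1, 1.7]
opening: 0.482
finger_force: 60.0
```

```bash
python3 -m pendant '[{"grip":1,"tx":0,"ty":0,"tz":-0.03,"rx":0,"ry":0,"rz":0},{"grip":1,"tx":0,"ty":0,"tz":-0.08,"rx":0,"ry":0,"rz":0},{"grip":1,"tx":0,"ty":0,"tz":-0.14,"rx":0,"ry":0,"rz":0},{"grip":1,"tx":0,"ty":0,"tz":-0.20,"rx":0,"ry":0,"rz":0},{"grip":1,"tx":0,"ty":0,"tz":-0.26,"rx":0,"ry":0,"rz":0},{"grip":1,"tx":0,"ty":0,"tz":-0.30,"rx":0,"ry":0,"rz":0},{"grip":1,"tx":0,"ty":0,"tz":-0.30,"rx":0,"ry":0,"rz":0}]' 60
python3 -c "
from look import *
go(.5098,.0379,.19,104.2)"
```

```text
time_s: 15.03
eef_pos: [0.5623, -0.2066, 0.1915]
tool_rot: [2.487, 1.908, 0.004]
ft_force: [-0.4, -0.3, -0.3]
opening: 0.481
finger_force: 60.0
go t [ 4.451e-01 -2.278e-01  4.000e-04] r [ 0.0021  0.0013 -0.1622] | at [ 0.5623 -0.2066  0.1915] t 15.03 F [-0.4 -0.3 -0.3] op 0.481
```

```bash
python3 -m pendant '[{"grip":1,"tx":0.04,"ty":-0.02,"tz":0,"rx":0,"ry":0,"rz":-0.015},{"grip":1,"tx":0.08,"ty":-0.04,"tz":0,"rx":0,"ry":0,"rz":-0.03},{"grip":1,"tx":0.13,"ty":-0.066,"tz":0,"rx":0,"ry":0,"rz":-0.05},{"grip":1,"tx":0.18,"ty":-0.092,"tz":0,"rx":0,"ry":0,"rz":-0.07},{"grip":1,"tx":0.23,"ty":-0.118,"tz":0,"rx":0,"ry":0,"rz":-0.09},{"grip":1,"tx":0.28,"ty":-0.143,"tz":0,"rx":0,"ry":0,"rz":-0.11},{"grip":1,"tx":0.33,"ty":-0.169,"tz":0,"rx":0,"ry":0,"rz":-0.13},{"grip":1,"tx":0.38,"ty":-0.195,"tz":0,"rx":0,"ry":0,"rz":-0.15},{"grip":1,"tx":0.42,"ty":-0.215,"tz":0,"rx":0,"ry":0,"rz":-0.162},{"grip":1,"tx":0.445,"ty":-0.228,"tz":0,"rx":0,"ry":0,"rz":-0.162},{"grip":1,"tx":0.445,"ty":-0.228,"tz":0,"rx":0,"ry":0,"rz":-0.162},{"grip":1,"tx":0.445,"ty":-0.228,"tz":0,"rx":0,"ry":0,"rz":-0.162}]' 60
python3 - <<'E'
from look import *
s=arm.sense(); p,d=snap('wrist','wcar'); W=cloud('wrist',d,np.load('pics/wcar.npz')['pose'])
ex=np.array([-np.sin(np.radians(14.2)),np.cos(np.radians(14.2)),0]); ey=np.array([ex[1],-ex[0],0])
L=(W-s['eef_pos'])*1000; X,Y,Zd=L@ex,L@ey,-L[...,2]; h=cv2.cvtColor(p,cv2.COLOR_RGB2HSV).astype(int)
m=(Zd>20)&(Zd<40)&(abs(X)<85)&(abs(Y)<60)&(h[...,1]<60)&(h[...,2]>120); print(m.sum(),'X',np.percentile(X[m],[.5,99.5]),'Y',np.percentile(Y[m],[.5,99.5]))
f=m&(X>35); print('flange z fit X',np.polyfit(X[f],Zd[f],1),'Y',np.polyfit(Y[f],Zd[f],1)); 
e=m&(X>35)&(X<60)
for sg in(1,-1):
    k=e&(Y*sg>36); print('edge yaw',np.degrees(np.polyfit(X[k],Y[k],1)[0]) if k.sum()>9 else None)
cv2.imwrite('pics/crop5.png',p[40:360,160:480,::-1])
go(.5098,.0379,.115,104.2)
E
```

```text
time_s: 16.03
eef_pos: [0.5081, 0.0389, 0.1863]
tool_rot: [-1.928, -2.478, 0.001]
ft_force: [-0.1, -0.5, -0.1]
opening: 0.482
finger_force: 60.0
10670 X [-55.00513021  67.16653524] Y [-37.43161224  37.76371112]
flange z fit X [2.09606287e-03 2.68030947e+01] Y [1.95409681e-03 2.69107847e+01]
edge yaw -0.00034817154392826504
edge yaw 0.18377534138171328
go t [-0.0014  0.0027  0.1429] r [-0.0003 -0.0001 -0.0002] | at [0.5084 0.0382 0.1864] t 16.08 F [-0.1 -0.7  0.1] op 0.486
```

View pics/crop5.png

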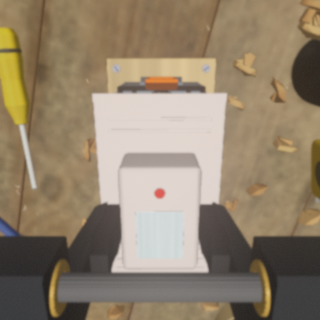

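The cover is level and square, with its +y end over the clip at crop (160,80). Lower it toward the clips.

```bash
python3 -m pendant '[{"grip":1,"tx":-0.001,"ty":0.0025,"tz":0.04,"rx":0,"ry":0,"rz":0},{"grip":1,"tx":-0.001,"ty":0.0025,"tz":0.08,"rx":0,"ry":0,"rz":0},{"grip":1,"tx":-0.001,"ty":0.0025,"tz":0.11,"rx":0,"ry":0,"rz":0},{"grip":1,"tx":-0.001,"ty":0.0025,"tz":0.13,"rx":0,"ry":0,"rz":0},{"grip":1,"tx":-0.001,"ty":0.0025,"tz":0.143,"rx":0,"ry":0,"rz":0},{"grip":1,"tx":-0.001,"ty":0.0025,"tz":0.143,"rx":0,"ry":0,"rz":0},{"grip":1,"tx":-0.001,"ty":0.0025,"tz":0.143,"rx":0,"ry":0,"rz":0}]' 60
python3 -c "
from look import *
go(.5097,.0382,.109,104.2)"
```

```text
time_s: 16.67
eef_pos: [0.5101, 0.0378, 0.1157]
tool_rot: [-1.932, -2.477, 0.0]
ft_force: [0.8, -0.4, -1.4]
opening: 0.481
finger_force: 60.0
go t [ 0.001  -0.0005  0.0134] r [-0.      0.     -0.0005] | at [0.5101 0.0378 0.1157] t 16.67 F [ 0.8 -0.4 -1.4] op 0.481
```

```bash
python3 -m pendant '[{"grip":1,"tx":0.001,"ty":0,"tz":0.006,"rx":0,"ry":0,"rz":0},{"grip":1,"tx":0.001,"ty":0,"tz":0.012,"rx":0,"ry":0,"rz":0},{"grip":1,"tx":0.001,"ty":0,"tz":0.016,"rx":0,"ry":0,"rz":0},{"grip":1,"tx":0.001,"ty":0,"tz":0.016,"rx":0,"ry":0,"rz":0}]' 60
python3 -m pendant '[{"grip":1,"tx":0,"ty":0,"tz":0.003,"rx":0,"ry":0,"rz":0},{"grip":1,"tx":0,"ty":0,"tz":0.006,"rx":0,"ry":0,"rz":0},{"grip":1,"tx":0,"ty":0,"tz":0.006,"rx":0,"ry":0,"rz":0}]' 60
```

```text
time_s: 17.0
eef_pos: [0.5099, 0.0388, 0.1077]
tool_rot: [1.93, 2.478, 0.0]
ft_force: [0.4, -0.3, -0.6]
opening: 0.489
finger_force: 60.0
time_s: 17.25
eef_pos: [0.51, 0.0388, 0.1049]
tool_rot: [1.93, 2.478, 0.001]
ft_force: [2.4, 0.4, 2.8]
opening: 0.482
finger_force: 60.0
```

Contact with the clips begins at 2.8 N. Press on.

```bash
for i in 1; do python3 -m pendant '[{"grip":1,"tx":0,"ty":0,"tz":0.002,"rx":0,"ry":0,"rz":0},{"grip":1,"tx":0,"ty":0,"tz":0.004,"rx":0,"ry":0,"rz":0},{"grip":1,"tx":0,"ty":0,"tz":0.004,"rx":0,"ry":0,"rz":0}]' 60; done
python3 -m pendant '[{"grip":1,"tx":0,"ty":0,"tz":0.002,"rx":0,"ry":0,"rz":0},{"grip":1,"tx":0,"ty":0,"tz":0.004,"rx":0,"ry":0,"rz":0},{"grip":1,"tx":0,"ty":0,"tz":0.004,"rx":0,"ry":0,"rz":0}]' 60
python3 -m pendant '[{"grip":1,"tx":0,"ty":0,"tz":0.002,"rx":0,"ry":0,"rz":0},{"grip":1,"tx":0,"ty":0,"tz":0.004,"rx":0,"ry":0,"rz":0},{"grip":1,"tx":0,"ty":0,"tz":0.004,"rx":0,"ry":0,"rz":0}]' 60
```

```text
time_s: 17.5
eef_pos: [0.51, 0.0388, 0.103]
tool_rot: [1.93, 2.478, 0.001]
ft_force: [0.1, 0.2, 4.9]
opening: 0.484
finger_force: 60.0
time_s: 17.75
eef_pos: [0.5102, 0.0387, 0.1011]
tool_rot: [1.93, 2.477, 0.001]
ft_force: [1.6, -0.3, 5.6]
opening: 0.486
finger_force: 60.0
time_s: 18.0
eef_pos: [0.5102, 0.0387, 0.0989]
tool_rot: [1.93, 2.477, 0.001]
ft_force: [1.3, -1.3, 6.3]
opening: 0.485
finger_force: 60.0
```

```bash
python3 -m pendant '[{"grip":1,"tx":0,"ty":0,"tz":0.002,"rx":0,"ry":0,"rz":0},{"grip":1,"tx":0,"ty":0,"tz":0.004,"rx":0,"ry":0,"rz":0},{"grip":1,"tx":0,"ty":0,"tz":0.004,"rx":0,"ry":0,"rz":0}]' 60
python3 - <<'E'
from look import *
s=arm.sense(); p,d=snap('wrist','wpress'); W=cloud('wrist',d,np.load('pics/wpress.npz')['pose'])
ex=np.array([-np.sin(np.radians(14.2)),np.cos(np.radians(14.2)),0]); ey=np.array([ex[1],-ex[0],0])
L=(W-np.array([.5096,.0389,0]))*1000; X,Y,Z=L@ex,L@ey,L[...,2]; h=cv2.cvtColor(p,cv2.COLOR_RGB2HSV).astype(int)
f=(abs(X)<80)&(X>38)&(abs(Y)<40)&(h[...,1]<60)&(h[...,2]>110)&(Z>60); print('flange z',np.percentile(Z[f],[10,50,90]),'X',np.percentile(X[f],99),'Y',np.percentile(Y[f],[1,99]))
print('slopes',np.linalg.lstsq(np.c_[X[f],Y[f],np.ones(f.sum())],Z[f],rcond=None)[0])
o=(h[...,0]<15)&(h[...,1]>160)&(Z>60)&(X>50)&(abs(Y)<20); print('clip z',np.percentile(Z[o],[2,50,98]),'X',np.percentile(X[o],[2,98]))
hd=(abs(X)<40)&(abs(Y)<25)&(h[...,1]<60)&(h[...,2]>110)&(Z>90); print('hood top',np.percentile(Z[hd],[50,90]))
ps,ds=snap('side','spress')
a=cv2.resize(p[40:240,220:420],(400,400),interpolation=cv2.INTER_CUBIC); b=cv2.resize(ps[170:250,255:335],(400,400),interpolation=cv2.INTER_CUBIC)
cv2.imwrite('pics/crop6.png',np.hstack([a,b])[:,:,::-1])
E
```

```text
time_s: 18.25
eef_pos: [0.5102, 0.0387, 0.0974]
tool_rot: [1.93, 2.477, 0.001]
ft_force: [0.3, -1.2, 10.3]
opening: 0.483
finger_force: 60.0
flange z [69.55838709 70.41370695 71.29768631] X 67.0984097395118 Y [-36.47047149  37.77604978]
slopes [6.59833054e-04 1.45299449e-04 7.03970380e+01]
clip z [65.73665847 86.3888913  88.21481484] X [69.79347233 72.27859576]
hood top [ 98.68305027 175.1866322 ]
```

View pics/crop6.png

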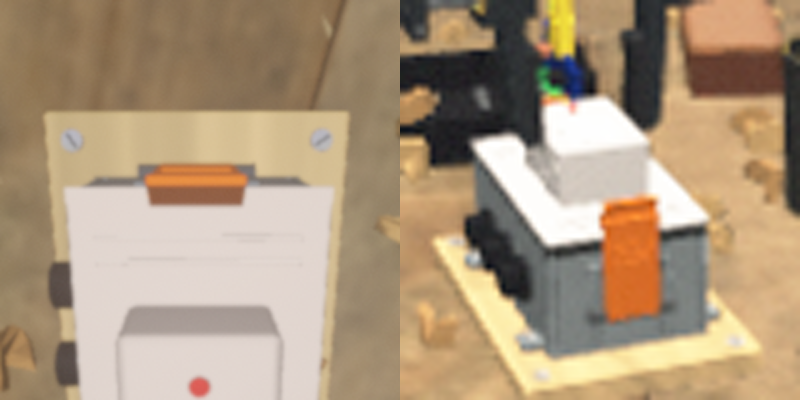

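The flange measures level at 70.4 mm, right down on the rim. Both orange clips hook over its edge, at crop (195,190) and (630,220). Add a little push, hold, and hand in.

```bash
python3 -m pendant '[{"grip":1,"tx":0,"ty":0,"tz":0.001,"rx":0,"ry":0,"rz":0},{"grip":1,"tx":0,"ty":0,"tz":0.002,"rx":0,"ry":0,"rz":0},{"grip":1,"tx":0,"ty":0,"tz":0.002,"rx":0,"ry":0,"rz":0},{"grip":1,"tx":0,"ty":0,"tz":0.002,"rx":0,"ry":0,"rz":0},{"grip":1,"tx":0,"ty":0,"tz":0.002,"rx":0,"ry":0,"rz":0},{"grip":1,"tx":0,"ty":0,"tz":0.002,"rx":0,"ry":0,"rz":0},{"grip":1,"tx":0,"ty":0,"tz":0.002,"rx":0,"ry":0,"rz":0},{"grip":1,"tx":0,"ty":0,"tz":0.002,"rx":0,"ry":0,"rz":0}]' 60
```

```text
time_s: 19.02
eef_pos: [0.5103, 0.0386, 0.0973]
tool_rot: [1.929, 2.476, 0.001]
ft_force: [-4.1, -1.2, 19.2]
opening: 0.484
finger_force: 60.0
```

```bash
python3 -c "
from plant import arm
print(arm.close_job())"
```

```text
the job is handed in; nothing more can be done
None
```

The job is handed in at about 19 s of the 69 s limit: the green card is home in the box, the cover is down on the rim with both clips over its edge, and the gripper is still on the cover, pressing at about 19 N. The first try at the card caught on a guide and tilted it in the grip, so I lifted it out, levelled it and slid it in again.

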